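# Ice the fish pan

### The arm

A 7-joint arm with a two-finger parallel gripper is mounted at the origin on the work surface. World frame = base frame: x ahead of the robot, y to its left, z up, the work surface at z = 0. Lengths are in m, angles in rad, forces in N, time in s.
With the tool pointing down it reaches from about 0.425 to 0.875 m from the base axis. Payload 8.4 kg.
Tool frame: the origin (TCP) lies between the finger pads; the fingertips stand 8 mm ahead of it and the grasp point (between the pads) lies 11 mm behind it (manip.tips_ahead is the distance from the TCP to the fingertips, in m); z points along the fingers, y is the line along which they close (so a half turn about z gives the same grasp; the last joint's range is limited). The gripper opens to 85 mm and grips with 20 to 120 N. Pads are 22 mm wide; open, the fingers measure 114 mm over their backs; the gripper's body (76 mm by 85 mm) begins 54 mm behind the grasp point. The pads swing forward as they close: fully open they stand 13 mm farther back than shut.
Start: joints at [-1.373, 0.333, 0.04, 1.465, -0.013, 1.343, -0.059], TCP at [0.19, 0.622, 0.239] pointing down, gripper open.
Joint ranges: [-2.58, 2.58], [-0.38, 2.09], [-1.3, 1.39], [0.25, 2.4], [-1.5, 4.64], [0.08, 2.09], [-2.65, 2.65]. Speed limits (rad/s): [2.22, 2.22, 2.79, 2.79, 3.14, 3.14, 3.14].

### API

Orientations are given as a rotation vector (axis times angle).
In Python, from rig import manip, optics, job_done gives the robot as it stands. The module is installed in compiled form; this text tells all that it offers.
- The arm moves only by the tool move_arm, never from a script. Its arguments are lists of equal length, an entry for each row: "offset": the shift along the world's x, y, z in m, a list of three; "turn": the turn about the world's z in rad. In form: {"offset": [[x, y, z], ...], "turn": [turn, ...]}. A call has 1 to 8 rows; each row shifts and turns the commanded pose from where the row before left it; what a row does not reach is not made up. A row lasts 1/10 s, in which the tool goes at most 50 mm and 8.59 degrees, less where a joint would pass 70% of its speed; a pose out of reach is approached as far as the arm can. A call with a gripper value outside its range is refused whole. "jaw" is the closure, from 0 (fully open) to 1 (shut), set as the call begins (left out, the last holds). The fingers move at their own pace and stop on an object; "grip_force" is the grip in N (left out, the last holds). Time passes only in rows, so rows that do not move let the fingers close. It gives the time, the measured TCP pose, the force, the opening and the grip force at its end, in the units of the state.
- manip.sense(): the state, without advancing time (a new reading comes with each control period).
- optics.grab_frame(name): name is "side" or "top" or "wrist"; returns (picture, depth): 384x512x3 uint8, blue, green, red; 384x512 float32, m along the optical axis (not along the pixel's ray), 0 where there is no reading.
- optics.camera_params(name): a dict with "mtx" (3x3 intrinsics, pixels), "world_to_cam" (4x4, takes a point from world to camera coordinates). Camera axes: x right, y up, looking along -z (the intrinsics and any distortion apply to the point x, -y, -z); pixel columns grow to the right and rows downward; lengths in m; the calibration is good to about 2 mm. The wrist camera is an equidistant fisheye: a pixel r from the principal point sees the ray r / f radians off the axis. A picture is of the moment at which its call begins: read the wrist's pose just before it. camera_params takes no time and is no camera call; for the wrist camera it gives the pose at the moment of the call.
- job_done(): hands the job in; it is judged then, once.
The state is a dict: "time_s": time; "q": joint angles; "joint_vel": joint speeds; "effort": joint torques, N m; "ee_pos": TCP position; "tcp_rot": TCP orientation; "ft_force": force on the tool from outside, world axes, zero at the start; "ft_torque": the same for the moment, N m; "width": finger opening in m; "grasp_force": force on a finger pad.
Only numpy, scipy, OpenCV 4.12 (cv2) and the standard library are available. Lean on these libraries where they do the work, as an engineer would, in place of code of your own. Each camera call takes 0.05 s, during which the arm holds its last target. There are 200 camera calls.

### The job

At the fish counter, lift the spouted steel jug and, keeping it upright, turn it so that its spout faces the rectangular steel pan (not the round bowl). Then tip the jug over the pan so that both ice cubes land in it, leaving the pan where it stands, and set the empty jug back down upright on the counter and let go.

Things in the scene. Friction and masses are not known exactly. Their poses are not given: they have to be found in the camera images.
- jug_handle (a point): steel jug, about 0.3 kg, 95 mm tall, spout roughly away from the robot. Point: middle of its upright grip bar (14 mm thick along y, 16 along x, heights 25-92 mm, joined to the wall at heights 32 and 85), 60 mm above the underside. Axes: z up, +x from handle to spout. Foot 84 mm across, its centre 82 mm ahead (+x); mouth 100 mm; lip edge, 62 mm wide, 187 mm ahead and 35 above (+z) the point.
- pan_in (a point): empty rectangular steel pan, 0.7 kg, loose, left or right of the jug: 176 mm (x) by 162 mm (y) outside, 65 mm tall, walls 4 mm, and a flange 8 mm wide round the top. A round steel bowl (160 mm across, 65 mm tall) stands on the jug's other side. Point: centre of the pan's inner floor, 4 mm above the counter; z up.
- ice_a_center (a point): one ice cube: clear ice, 24 mm edges, 13 g, slippery; the point is its centre. At first it lies loose on the jug's inner floor. The jug's front wall flares out by 37 degrees, so the ice begins to slide out at a jug tilt of about 60 to 65 degrees and has all left by 75 to 85.
- ice_b_center (a point): the other ice cube: clear ice, 24 mm edges, 13 g, slippery; the point is its centre. At first it lies loose on the jug's inner floor.

How it is judged:
On the way, in this order (a step that is already met when the one before it is completed fails the run):
1. the jug, ice still in it, is off the counter and upright (within 15 degrees) with its spout pointing at the pan (within about 10 to 15 degrees) (height (world z) of jug_handle above 0.09 m and angle between jug_handle's own z axis and vertical below 0.26 rad and x of pan_in in the frame of jug_handle between 0.05 and 0.6 m and (y of pan_in in the frame of jug_handle between -0.045 and 0.045 m or (x of pan_in in the frame of jug_handle above 0.3 m and y of pan_in in the frame of jug_handle between -0.07 and 0.07 m)) and distance between each of ice_a_center, ice_b_center and jug_handle below 0.16 m), for 0.1 s.
2. the jug is tilted more than 40 degrees over the pan (angle between jug_handle's own z axis and vertical above 0.7 rad and horizontal distance between jug_handle and pan_in below 0.26 m), for 0.1 s.
At the end, for the whole second after the job is handed in: Both ice cubes lie inside the rectangular pan (centres within its walls and below its rim), the pan stands level, and the jug stands upright (within 5 degrees) on the counter, outside the pan (x of ice_a_center in the frame of pan_in between -0.084 and 0.084 m and y of ice_a_center in the frame of pan_in between -0.077 and 0.077 m and z of ice_a_center in the frame of pan_in between 0 and 0.055 m and x of ice_b_center in the frame of pan_in between -0.084 and 0.084 m and y of ice_b_center in the frame of pan_in between -0.077 and 0.077 m and z of ice_b_center in the frame of pan_in between 0 and 0.055 m and angle between each of jug_handle, pan_in's own z axis and vertical below 0.1 rad and height (world z) of jug_handle between 0.05 and 0.07 m and horizontal distance between jug_handle and pan_in above 0.1 m); the robot touches nothing.
It fails at once if the pan is shoved more than 30 mm (distance of pan_in from where it was at the start of the episode above 0.03 m).
It also fails if it takes over 61 s, if anything falls off the work surface, if the arm or the gripper's body presses on something with over 40 N, if the wrist force passes 120 N, or if a joint passes its speed limit or range.

## Working session

There is one attempt and no reset: what is moved stays moved. The work goes in short steps, Python scripts to look and compute and a tool call to move; the robot and the scene stay as the last step left them, time stands still between calls to the robot, and variables do not carry over. Pictures are saved under pics/ and viewed, at most 10 in all, crops included, and the job is handed in when it is done.

Besides the shell and the picture viewer there is one more tool, called after "Call:" by a JSON object that holds its "api" and its "payload", one argument or row to a line. move_arm: Moves the arm, as the interface text tells. Its arguments: {"type":"object","properties":{"offset":{"type":"array","items":{"type":"array","items":{"type":"number"}}},"turn":{"type":"array","items":{"type":"number"}},"jaw":{"type":"number"},"grip_force":{"type":"number"}},"required":["offset","turn"]}

```bash
mkdir -p pics
cat > h.py <<'E'
import numpy as np, cv2
from rig import manip, optics, job_done
def grab(n,save=None):
    p=optics.camera_params(n); im,d=optics.grab_frame(n)
    if save: cv2.imwrite('pics/'+save,im)
    return p,im,d
def cloud(p,d):  # pinhole depth -> world points HxWx3
    K=np.array(p['mtx']); v,u=np.mgrid[:d.shape[0],:d.shape[1]]
    c=np.stack([(u-K[0,2])/K[0,0]*d,-(v-K[1,2])/K[1,1]*d,-d],-1)
    T=np.linalg.inv(p['world_to_cam']); return c@T[:3,:3].T+T[:3,3]
E
python3 - <<'E'
from h import *
for n in ('top','side'):
    p,im,d=grab(n); np.savez(f'{n}.npz',im=im,d=d,**{k:np.array(p[k]) for k in p})
    print(n,p.keys(),np.round(p['mtx'],1).tolist(),np.round(np.linalg.inv(p['world_to_cam'])[:3],3).tolist(),(d>0).mean())
    cv2.imwrite(f'pics/{n}0.png',im)
s=manip.sense();print(s)
E
```

```text
top dict_keys(['mtx', 'world_to_cam']) [[394.7, 0.0, 253.6], [0.0, 394.7, 187.4], [0.0, 0.0, 1.0]] [[0.019, 0.983, -0.184, 0.422], [-1.0, 0.022, 0.013, -0.001], [0.016, 0.184, 0.983, 0.831]] 0.9959259033203125
side dict_keys(['mtx', 'world_to_cam']) [[438.6, 0.0, 252.0], [0.0, 438.6, 189.4], [0.0, 0.0, 1.0]] [[0.867, 0.342, -0.364, 0.219], [-0.499, 0.601, -0.624, -0.592], [0.005, 0.723, 0.691, 0.726]] 0.9961191813151041
{'time_s': 0.1, 'q': array([-1.37320214,  0.33383984,  0.03984595,  1.46615782, -0.01339662,
        1.34333092, -0.05848782]), 'joint_vel': array([ 0.00113785, -0.00350845, -0.00068187, -0.0020797 ,  0.00031097,
       -0.00033675,  0.00090819]), 'effort': array([ 4.47676794e-03, -6.60017896e+01,  1.37026593e+00, -4.06476474e+01,
        1.68597477e-02,  8.84614710e-03, -1.52920637e-05]), 'ee_pos': array([0.18998723, 0.62119534, 0.23852233]), 'tcp_rot': array([-4.64438748e-01, -3.10694477e+00,  2.30105167e-03]), 'ft_force': array([0.3139637 , 0.22278967, 0.29482181]), 'ft_torque': array([-0.06578377, -0.01430745,  0.02576427]), 'grasp_force': 0.0, 'width': 0.08540730370597424}
```

View pics/top0.png

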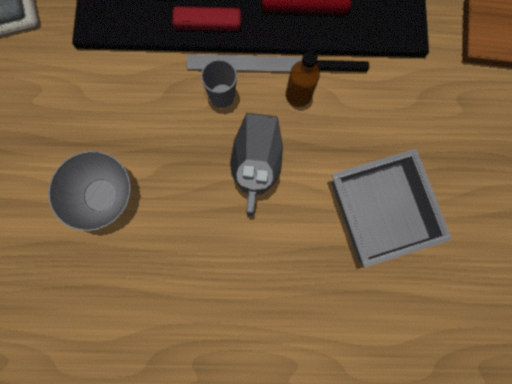

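View pics/side0.png

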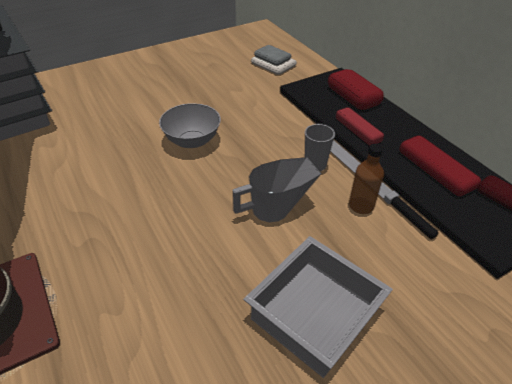

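The top view shows the jug at (257,160), with its handle end at (251,205) and its spout at (262,118). The pan is on the right at (390,208) and the bowl on the left at (91,192). The side view agrees: handle at (240,200), pan at (320,300).

Run:
```python
from h import *
C={}
for n in ('top','side'):
    z=np.load(n+'.npz'); C[n]=cloud(z,z['d'])
W=np.concatenate([C[n].reshape(-1,3) for n in C])
def box(P,x0,x1,y0,y1,z0,z1): return P[(P[:,0]>x0)&(P[:,0]<x1)&(P[:,1]>y0)&(P[:,1]<y1)&(P[:,2]>z0)&(P[:,2]<z1)]
t=C['top']; s=C['side']
for n,P,uv in (('top handle',t,[(251,200),(251,205),(251,208),(250,211),(262,118),(257,185)]),('side handle',s,[(237,190),(237,195),(238,200),(238,205),(238,208)])):
    for u,v in uv: print(n,u,v,np.round(P[v,u],3))
for n in C:
    P=C[n].reshape(-1,3)
    r=box(P,.2,.6,-.5,-.14,.055,.075); rect=cv2.minAreaRect(r[:,:2].astype(np.float32)*1000); print(n,'pan rim',rect,r[:,2].mean(),np.median(box(P,.2,.6,-.5,-.14,-.02,.015)[:,2]))
    j=box(P,.25,.62,-.1,.1,.02,.12)
    print('jug pts',j.min(0),j.max(0))
# handle bar points: top surface
    h=box(P,.25,.42,-.06,.08,.07,.11); h=h[h[:,0]<h[:,0].min()+.02]; print('bar',len(h),h.mean(0),h.min(0),h.max(0))
    b=box(P,.25,.6,.2,.5,.05,.08); print('bowl',b.min(0),b.max(0))
```

```text
top handle 251 200 [ 0.537 -0.006  0.089]
top handle 251 205 [ 0.527 -0.006  0.091]
top handle 251 208 [ 0.521 -0.006  0.091]
top handle 250 211 [ 0.515 -0.005  0.091]
top handle 262 118 [ 0.7   -0.024  0.091]
top handle 257 185 [ 0.583 -0.019  0.002]
side handle 237 190 [ 0.524 -0.006  0.093]
side handle 237 195 [ 0.523 -0.009  0.081]
side handle 238 200 [ 0.524 -0.011  0.067]
side handle 238 205 [ 0.524 -0.009  0.051]
side handle 238 208 [ 0.524 -0.01   0.042]
top pan rim ((533.8583374023438, -281.78662109375), (191.57693481445312, 183.49977111816406), 18.04890251159668) 0.06410662354668796 -0.000110150245471341
jug pts [ 0.51280806 -0.06228291  0.02023228] [0.61988433 0.03588619 0.0978535 ]Traceback (most recent call last):
  File "<stdin>", line 16, in <module>
    return umr_minimum(a, axis, None, out, keepdims, initial, where)
ValueError: zero-size array to reduction operation minimum which has no identity
```

Call:
{"api": "move_arm", "payload": {
  "offset": [
    [0.01,-0.02,0],
    [0.02,-0.038,0],
    [0.022,-0.042,0],
    [0.022,-0.042,0],
    [0.022,-0.042,0],
    [0.022,-0.042,0],
    [0.022,-0.042,0],
    [0.022,-0.042,0]
  ],
  "turn": [0.02,0.024,0.024,0.024,0.024,0.024,0.024,0.022],
  "jaw": 0.3
}}

```text
time_s: 0.9
ee_pos: [0.3525, 0.3096, 0.2391]
tcp_rot: [-0.172, -3.137, 0.0]
ft_force: [1.0, 0.4, -0.1]
width: 0.0599
grasp_force: 0.0
```

Call:
{"api": "move_arm", "payload": {
  "offset": [
    [0.022,-0.042,0],
    [0.022,-0.042,-0.01],
    [0.022,-0.042,-0.01],
    [0.022,-0.042,-0.01],
    [0.022,-0.042,-0.01],
    [0.022,-0.042,-0.01],
    [0.02,-0.038,-0.01],
    [0.017,-0.03,0]
  ],
  "turn": [0,0,0,0,0,0,0,0]
}}

```text
time_s: 1.7
ee_pos: [0.5208, -0.0113, 0.1781]
tcp_rot: [-0.177, -3.135, 0.002]
ft_force: [1.4, 0.7, 0.4]
width: 0.0598
grasp_force: 0.0
```

Call:
{"api": "move_arm", "payload": {
  "offset": [
    [0,0,0],
    [0,0,0]
  ],
  "turn": [0,0]
}}

```text
time_s: 1.9
ee_pos: [0.5209, -0.009, 0.1789]
tcp_rot: [-0.177, -3.136, 0.001]
ft_force: [-0.6, 1.6, -0.7]
width: 0.0599
grasp_force: 0.0
```

```bash
cat >> h.py <<'E'
def fcloud(p,d):  # equidistant fisheye
    K=np.array(p['mtx']); v,u=np.mgrid[:d.shape[0],:d.shape[1]]
    a=(u-K[0,2])/K[0,0]; b=(v-K[1,2])/K[1,1]; r=np.hypot(a,b)+1e-9; t=np.tan(np.minimum(r,1.5))/r
    c=np.stack([a*t*d,-b*t*d,-d],-1); T=np.linalg.inv(p['world_to_cam']); return c@T[:3,:3].T+T[:3,3]
E
python3 - <<'E'
from h import *
p,im,d=grab('wrist','w1.png'); W=fcloud(p,d).reshape(-1,3)
k=(d.ravel()>0)&(W[:,2]>.085)&(W[:,2]<.1)&(W[:,0]>.49)&(W[:,0]<.75)&(abs(W[:,1])<.09); J=W[k]; uv=np.argwhere(k.reshape(d.shape))
print(len(J),uv.min(0),uv.max(0))
for a in np.arange(.5,.74,.01):
    s=J[(J[:,0]>=a)&(J[:,0]<a+.01)]
    if len(s): print(round(a,2),len(s),np.round([s[:,1].min(),s[:,1].mean(),s[:,1].max(),s[:,2].mean()],4))
b=J[J[:,0]<.53]; print(b[:,0].min())
E
```

```text
2039 [188 209] [322 320]
0.51 122 [-0.0091 -0.0029  0.0038  0.089 ]
0.52 205 [-0.0102 -0.0033  0.0036  0.0903]
0.53 199 [-0.0113 -0.0043  0.0026  0.0904]
0.54 196 [-0.0124 -0.0054  0.0017  0.0901]
0.55 382 [-0.0334 -0.0117  0.0069  0.0913]
0.56 233 [-0.0455 -0.0071  0.0223  0.0919]
0.57 137 [-0.0535 -0.0117  0.0308  0.0924]
0.58 85 [-0.0573 -0.0126  0.0341  0.0926]
0.59 74 [-0.0609 -0.0182  0.0356  0.0925]
0.6 104 [-0.0619 -0.0174  0.0374  0.0918]
0.61 103 [-0.0624 -0.0075  0.0372  0.0915]
0.62 95 [-0.0631 -0.0101  0.0362  0.0918]
0.63 53 [-0.0612  0.0164  0.035   0.0908]
0.64 44 [0.0293 0.0309 0.0331 0.0914]
0.65 7 [0.0284 0.0293 0.032  0.0905]
0.514501738064483
```

View pics/w1.png

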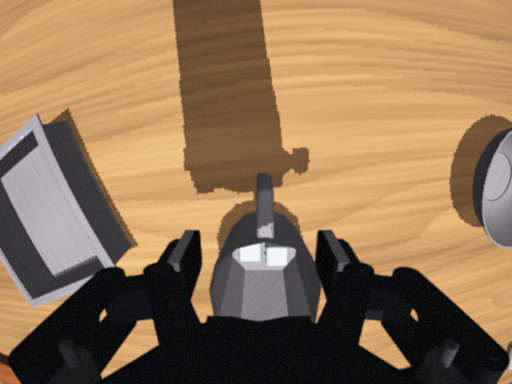

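The wrist view shows the handle bar at (265,205), centred between the fingers. Its top is at about (0.522, -0.004, 0.091), which agrees with the top camera.

Call:
{"api": "move_arm", "payload": {
  "offset": [
    [0.001,0.004,-0.02],
    [0,0,-0.03],
    [0,0,-0.03],
    [0,0,-0.03],
    [0,0,-0.02],
    [0,0,-0.01],
    [0,0,0],
    [0,0,0]
  ],
  "turn": [0,0,0,0,0,0,0,0]
}}

```text
time_s: 2.75
ee_pos: [0.5225, -0.0038, 0.0401]
tcp_rot: [0.173, 3.136, 0.001]
ft_force: [0.3, -0.4, 0.4]
width: 0.0594
grasp_force: 0.0
```

Call:
{"api": "move_arm", "payload": {
  "offset": [
    [0,0,0],
    [0,0,0],
    [0,0,0],
    [0,0,0],
    [0,0,0],
    [0,0,0]
  ],
  "turn": [0,0,0,0,0,0],
  "jaw": 1,
  "grip_force": 110
}}

```text
time_s: 3.35
ee_pos: [0.5225, -0.0042, 0.0401]
tcp_rot: [0.174, 3.136, 0.001]
ft_force: [-2.6, 1.0, 6.8]
width: 0.0129
grasp_force: 107.0
```

Gripped, with a width of about 13 mm. Next is a gentle lift of 40 mm, then a check.

Call:
{"api": "move_arm", "payload": {
  "offset": [
    [0,0,0.002],
    [0,0,0.005],
    [0,0,0.008],
    [0,0,0.01],
    [0,0,0.01],
    [0,0,0.005],
    [0,0,0],
    [0,0,0]
  ],
  "turn": [0,0,0,0,0,0,0,0]
}}

```text
time_s: 4.15
ee_pos: [0.522, -0.0044, 0.0793]
tcp_rot: [0.174, 3.137, 0.0]
ft_force: [-0.4, -0.5, -4.4]
width: 0.0124
grasp_force: 111.5
```

Run:
```python
from h import *
print(manip.sense()['ft_force'],manip.sense()['ft_torque'])
p,im,d=grab('side','s2.png'); cv2.imwrite('pics/s2c.png',cv2.resize(im[100:300,150:420],None,fx=2.5,fy=2.5))
```

```text
[-0.37455755 -0.54618103 -4.44988772] [-0.12115235  0.00219504 -0.00711744]
```

View pics/s2c.png

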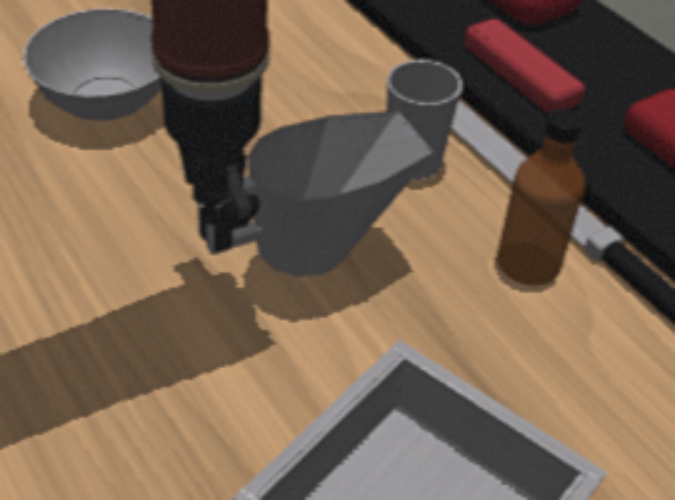

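The jug is lifted and upright, with the handle held by the fingers at crop (215,235). Next I raise it and turn it toward the pan.

Call:
{"api": "move_arm", "payload": {
  "offset": [
    [-0.002,0,0.005],
    [-0.003,0,0.012],
    [-0.004,0,0.016],
    [-0.004,0,0.018],
    [-0.004,0,0.018],
    [-0.003,0,0.018],
    [0,0,0.018],
    [0,0,0.018]
  ],
  "turn": [-0.02,-0.05,-0.07,-0.08,-0.08,-0.08,-0.08,-0.08]
}}

```text
time_s: 5.0
ee_pos: [0.5016, -0.0046, 0.203]
tcp_rot: [-1.011, -2.974, -0.0]
ft_force: [0.2, 0.4, -1.3]
width: 0.0126
grasp_force: 111.8
```

Call:
{"api": "move_arm", "payload": {
  "offset": [
    [0,-0.003,0.018],
    [0,-0.008,0.018],
    [0,-0.014,0.014],
    [0,-0.018,0.008],
    [0,-0.02,0.002],
    [0,-0.02,0],
    [0,-0.02,0],
    [0,-0.02,0]
  ],
  "turn": [-0.08,-0.08,-0.08,-0.08,-0.08,-0.08,-0.08,-0.047]
}}

```text
time_s: 5.8
ee_pos: [0.5018, -0.1284, 0.2623]
tcp_rot: [-1.853, -2.537, -0.0]
ft_force: [-0.1, -0.1, -4.1]
width: 0.0126
grasp_force: 111.4
```

Call:
{"api": "move_arm", "payload": {
  "offset": [
    [0,-0.02,0],
    [0,-0.016,0],
    [0,-0.01,0],
    [0,-0.006,0],
    [0,-0.003,0],
    [0,0,0],
    [0,0,0]
  ],
  "turn": [0,0,0,0,0,0,0]
}}

```text
time_s: 6.5
ee_pos: [0.5022, -0.1817, 0.2622]
tcp_rot: [-1.847, -2.541, -0.0]
ft_force: [0.5, -0.3, -4.0]
width: 0.0125
grasp_force: 111.6
```

Run:
```python
from h import *
s=manip.sense();print(s['ee_pos'],s['ft_torque'],s['q'][6],s['width'])
p,im,d=grab('side','s3.png')
```

```text
[ 0.50222507 -0.18173284  0.26222217] [0.00254165 0.03980745 0.04797414] 0.6583756176080926 0.01252601860404898
```

View pics/s3.png

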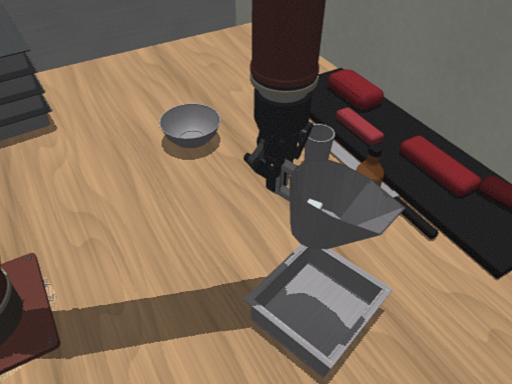

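The jug is upright with an ice cube visible at (315,204), and its spout is over the pan. Now I loosen the grip in stages so that the jug pivots about the pads.

```bash
cat >> h.py <<'E'
def tilt(hand_h=.011, names=('side','top'), save=None):
    s=manip.sense(); g=s['ee_pos']+[0,0,hand_h]
    from scipy.spatial.transform import Rotation as R
    y=R.from_rotvec(s['tcp_rot']).as_matrix()[:,1]; y=y if y[0]>0 else -y
    dr=np.array([y[1],-y[0],0])
    for n in names:
        p,im,d=grab(n,save and n+save); W=cloud(p,d).reshape(-1,3)-g; a=W@dr; l=W@y; r=np.hypot(a,W[:,2])
        k=(abs(l)<.05)&(r>.165)&(r<.2)&(a>-.05)&(W[:,2]+g[2]>.072)&(W[:,2]<.06)
        if k.sum()>5:
            rr=np.percentile(r[k],97); q=k&(r>rr-.004); an=np.degrees(np.arctan2(W[q,2],a[q])); print(n,k.sum(),'r',rr.round(3),'tilt',np.round(13.5-an.mean(),1),'sd',an.std().round(1),'lip z',(W[q,2]+g[2]).mean().round(3))
        else: print(n,'no pts')
    print('t',s['time_s'],'tcp',s['ee_pos'].round(4),'F',s['ft_force'].round(1),'T',s['ft_torque'].round(2),'w',round(s['width'],4),'gf',s['grasp_force'])
E
python3 -c "
from h import *
tilt()"
```

```text
side 677 r 0.191 tilt 0.3 sd 0.2 lip z 0.316
top no pts
t 6.55 tcp [ 0.5022 -0.1817  0.2622] F [-0.5 -0.1 -3. ] T [0.07 0.11 0.01] w 0.0126 gf 111.60845439078912
```

Call:
{"api": "move_arm", "payload": {
  "offset": [
    [0,0,0],
    [0,0,0],
    [0,0,0]
  ],
  "turn": [0,0,0],
  "grip_force": 50
}}

```text
time_s: 6.95
ee_pos: [0.5021, -0.1824, 0.2623]
tcp_rot: [-1.848, -2.541, 0.0]
ft_force: [-0.4, 0.1, -3.8]
width: 0.0126
grasp_force: 111.5
```

```bash
python3 -c "
from h import *
tilt()"
```

```text
side 672 r 0.191 tilt 0.3 sd 0.2 lip z 0.317
top no pts
t 6.95 tcp [ 0.5021 -0.1824  0.2623] F [-0.4  0.1 -3.8] T [-0.03 -0.02 -0.02] w 0.0126 gf 111.48076843455783
```

Call:
{"api": "move_arm", "payload": {
  "offset": [
    [0,0,0],
    [0,0,0],
    [0,0,0]
  ],
  "turn": [0,0,0],
  "grip_force": 30
}}

```text
time_s: 7.35
ee_pos: [0.5021, -0.1825, 0.2623]
tcp_rot: [-1.848, -2.54, 0.0]
ft_force: [0.7, -0.6, -4.4]
width: 0.0124
grasp_force: 111.5
```

```bash
python3 -c "
from h import *
tilt()"
```

```text
side 685 r 0.191 tilt 0.3 sd 0.2 lip z 0.317
top no pts
t 7.35 tcp [ 0.5021 -0.1825  0.2623] F [ 0.7 -0.6 -4.4] T [-0.12  0.12 -0.09] w 0.0124 gf 111.50441275596677
```

Call:
{"api": "move_arm", "payload": {
  "offset": [
    [0,0,0],
    [0,0,0],
    [0,0,0]
  ],
  "turn": [0,0,0],
  "jaw": 1,
  "grip_force": 50
}}

```text
time_s: 7.75
ee_pos: [0.5021, -0.1824, 0.2623]
tcp_rot: [-1.848, -2.54, 0.0]
ft_force: [-0.7, -0.5, -4.1]
width: 0.0128
grasp_force: 111.6
```

```bash
python3 -c "
from h import *
tilt()"
```

```text
side 677 r 0.191 tilt 0.3 sd 0.2 lip z 0.317
top no pts
t 7.75 tcp [ 0.5021 -0.1824  0.2623] F [-0.7 -0.5 -4.1] T [ 0.2   0.08 -0.03] w 0.0128 gf 111.55192887965313
```

Call:
{"api": "move_arm", "payload": {
  "offset": [
    [0,0,0],
    [0,0,0]
  ],
  "turn": [0,0],
  "jaw": 0.853,
  "grip_force": 40
}}

```text
time_s: 8.05
ee_pos: [0.5021, -0.1824, 0.2623]
tcp_rot: [-1.848, -2.541, 0.0]
ft_force: [-0.4, -0.4, -3.4]
width: 0.0127
grasp_force: 84.7
```

Call:
{"api": "move_arm", "payload": {
  "offset": [
    [0,0,0],
    [0,0,0]
  ],
  "turn": [0,0],
  "jaw": 0.849
}}

```text
time_s: 8.25
ee_pos: [0.5021, -0.1825, 0.2623]
tcp_rot: [-1.848, -2.54, 0.0]
ft_force: [0.3, 0.5, -2.9]
width: 0.0134
grasp_force: 65.3
```

Call:
{"api": "move_arm", "payload": {
  "offset": [
    [0,0,0],
    [0,0,0]
  ],
  "turn": [0,0],
  "jaw": 0.844
}}

```text
time_s: 8.45
ee_pos: [0.5021, -0.1824, 0.2623]
tcp_rot: [1.848, 2.541, -0.0]
ft_force: [-0.1, -0.8, -2.9]
width: 0.0134
grasp_force: 40.0
```

```bash
python3 -c "
from h import *
tilt()"
```

```text
side 680 r 0.191 tilt 0.4 sd 0.2 lip z 0.316
top no pts
t 8.45 tcp [ 0.5021 -0.1824  0.2623] F [-0.1 -0.8 -2.9] T [0.23 0.02 0.02] w 0.0134 gf 40.03585766069591
```

Call:
{"api": "move_arm", "payload": {
  "offset": [
    [0,0,0],
    [0,0,0]
  ],
  "turn": [0,0],
  "jaw": 0.841
}}

```text
time_s: 8.75
ee_pos: [0.5021, -0.1825, 0.2623]
tcp_rot: [-1.848, -2.54, 0.0]
ft_force: [0.8, 0.2, -3.4]
width: 0.0137
grasp_force: 24.8
```

```bash
python3 -c "
from h import *
tilt()"
```

```text
side 688 r 0.191 tilt 0.6 sd 0.3 lip z 0.316
top no pts
t 8.75 tcp [ 0.5021 -0.1825  0.2623] F [ 0.8  0.2 -3.4] T [ 0.19  0.02 -0.07] w 0.0137 gf 24.795402323361486
```

Call:
{"api": "move_arm", "payload": {
  "offset": [
    [0,0,0],
    [0,0,0]
  ],
  "turn": [0,0],
  "jaw": 0.8395
}}

```text
time_s: 9.05
ee_pos: [0.5021, -0.1824, 0.2623]
tcp_rot: [-1.848, -2.54, 0.0]
ft_force: [0.5, 0.4, -3.0]
width: 0.0137
grasp_force: 17.2
```

```bash
python3 -c "
from h import *
tilt()"
```

```text
side 690 r 0.191 tilt 2.2 sd 0.2 lip z 0.31
top no pts
t 9.05 tcp [ 0.5021 -0.1824  0.2623] F [ 0.5  0.4 -3. ] T [ 0.28  0.03 -0.01] w 0.0137 gf 17.1802219748497
```

Call:
{"api": "move_arm", "payload": {
  "offset": [
    [0,0,0],
    [0,0,0]
  ],
  "turn": [0,0],
  "jaw": 0.8385
}}

```text
time_s: 9.35
ee_pos: [0.5021, -0.1826, 0.2624]
tcp_rot: [1.848, 2.54, -0.0]
ft_force: [-0.2, -0.6, -4.1]
width: 0.0137
grasp_force: 11.8
```

```bash
python3 -c "
from h import *
tilt()"
```

```text
side 801 r 0.189 tilt 29.1 sd 0.3 lip z 0.223
top no pts
t 9.35 tcp [ 0.5021 -0.1826  0.2624] F [-0.2 -0.6 -4.1] T [0.06 0.   0.04] w 0.0137 gf 11.751014292240143
```

Call:
{"api": "move_arm", "payload": {
  "offset": [
    [0,0,0],
    [0,0,0]
  ],
  "turn": [0,0]
}}

```text
time_s: 9.65
ee_pos: [0.5021, -0.1823, 0.2622]
tcp_rot: [-1.848, -2.54, 0.0]
ft_force: [0.5, 0.2, -3.2]
width: 0.014
grasp_force: 9.1
```

```bash
python3 -c "
from h import *
tilt(names=['side'])"
```

```text
side 682 r 0.189 tilt 76.8 sd 0.4 lip z 0.106
t 9.65 tcp [ 0.5021 -0.1823  0.2622] F [ 0.5  0.2 -3.2] T [0.04 0.01 0.01] w 0.014 gf 9.05444473028183
```

Call:
{"api": "move_arm", "payload": {
  "offset": [
    [0,0,0],
    [0,0,0]
  ],
  "turn": [0,0],
  "jaw": 0.838
}}

```text
time_s: 9.9
ee_pos: [0.5021, -0.1825, 0.2623]
tcp_rot: [1.848, 2.54, -0.0]
ft_force: [0.1, 0.2, -2.2]
width: 0.014
grasp_force: 7.4
```

```bash
python3 -c "
from h import *
tilt(names=['side'],save='5.png')"
```

```text
side 677 r 0.189 tilt 76.8 sd 0.4 lip z 0.106
t 9.9 tcp [ 0.5021 -0.1825  0.2623] F [ 0.1  0.2 -2.2] T [ 0.03 -0.01 -0.06] w 0.014 gf 7.396107316017151
```

View pics/side5.png

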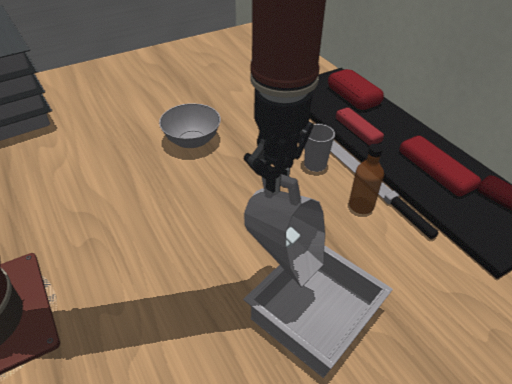

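The jug is tilted about 77° over the pan, and one cube is still visible in it at (291,237). I'll wait a moment and check whether the ice is moving.

Call:
{"api": "move_arm", "payload": {
  "offset": [
    [0,0,0],
    [0,0,0],
    [0,0,0]
  ],
  "turn": [0,0,0]
}}

```text
time_s: 10.25
ee_pos: [0.5021, -0.1825, 0.2623]
tcp_rot: [1.848, 2.54, -0.0]
ft_force: [-0.2, 0.2, -3.4]
width: 0.0139
grasp_force: 7.4
```

```bash
cat >> h.py <<'E'
def ice(n='side',roi=(180,370,230,400),im=None):
    if im is None: im=grab(n)[1]
    a,b,c,e=roi; m=np.zeros(im.shape[:2],np.uint8); m[a:b,c:e]=(im[a:b,c:e].min(2)>175)
    N,L,st,ce=cv2.connectedComponentsWithStats(m)
    print(n,'bright',[(int(s[4]),ce[i].round().tolist()) for i,s in enumerate(st) if i and s[4]>8])
E
python3 -c "
from h import *
ice(im=cv2.imread('pics/side5.png')); im=cv2.imread('pics/side5.png'); print(im[237,291],im[300,330])
ice(); tilt(names=['side'],save='6.png')"
```

```text
side bright [(115, [292.0, 235.0])]
[206 204 194] [159 156 159]
side bright [(181, [328.0, 294.0])]
side 683 r 0.189 tilt 76.8 sd 0.5 lip z 0.106
t 10.3 tcp [ 0.5021 -0.1825  0.2623] F [ 1.5 -1.  -2.6] T [-0.01 -0.02  0.01] w 0.0138 gf 7.426916286349297
```

```bash
python3 -c "
from h import *
a=cv2.imread('pics/side6.png')[160:380,220:420]; b=grab('wrist')[1]; 
cv2.imwrite('pics/c7.png',np.hstack([cv2.resize(a,None,fx=1.8,fy=1.8),cv2.resize(b,(420,396))]))"
```

```text
(no output)
```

View pics/c7.png

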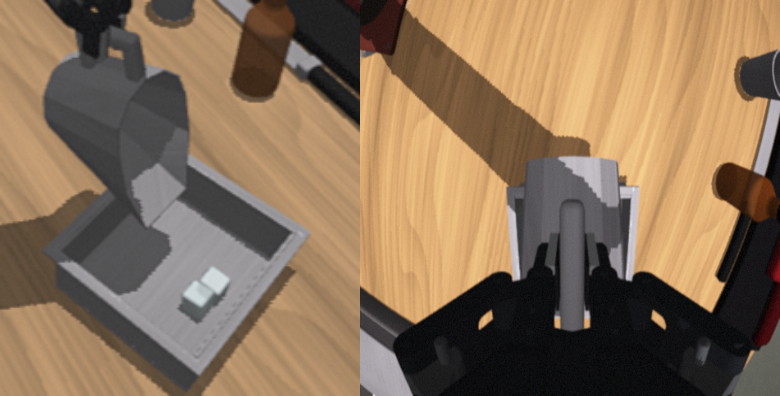

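Both cubes lie in the pan, at crop (200,290), and the jug is empty. I firm the grip a little and carry the tilted jug to clear counter, where the counter will swing it upright.

Call:
{"api": "move_arm", "payload": {
  "offset": [
    [0,0,0],
    [0,0,0.005],
    [0,0.002,0.01],
    [0,0.008,0.01],
    [0,0.015,0.005],
    [0,0.02,0],
    [0,0.025,0],
    [0,0.025,0]
  ],
  "turn": [0,0,0,0,0,0,0,0],
  "jaw": 0.846
}}

```text
time_s: 11.2
ee_pos: [0.5023, -0.0861, 0.2935]
tcp_rot: [1.848, 2.54, 0.002]
ft_force: [0.3, 0.3, -1.8]
width: 0.0139
grasp_force: 21.9
```

Call:
{"api": "move_arm", "payload": {
  "offset": [
    [0,0.025,0],
    [0,0.025,0],
    [-0.001,0.022,0],
    [-0.002,0.018,0],
    [-0.002,0.012,0],
    [0,0.007,0],
    [0,0.003,0],
    [0,0,0]
  ],
  "turn": [0,0,0,0,0,0,0,0]
}}

```text
time_s: 12.0
ee_pos: [0.4972, 0.0243, 0.2925]
tcp_rot: [1.848, 2.54, 0.0]
ft_force: [0.8, 0.4, -2.9]
width: 0.0136
grasp_force: 21.9
```

```bash
python3 -c "
from h import *
tilt(names=['side','top']); ice()"
```

```text
side 501 r 0.189 tilt 76.6 sd 0.4 lip z 0.136
top no pts
t 12.0 tcp [0.4972 0.0243 0.2925] F [ 0.8  0.4 -2.9] T [-0.02 -0.03  0.  ] w 0.0136 gf 21.92473143339157
side bright [(95, [349.0, 322.0]), (80, [340.0, 333.0])]
```

Call:
{"api": "move_arm", "payload": {
  "offset": [
    [0,0,-0.008],
    [0,0,-0.02],
    [0,0,-0.025],
    [0,0,-0.025],
    [0,0,-0.025],
    [0,0,-0.018],
    [0,0,-0.006],
    [0,0,0]
  ],
  "turn": [0,0,0,0,0,0,0,0]
}}

```text
time_s: 12.95
ee_pos: [0.4966, 0.0241, 0.1646]
tcp_rot: [-1.848, -2.539, 0.002]
ft_force: [-0.1, -0.8, -2.8]
width: 0.0138
grasp_force: 22.0
```

Call:
{"api": "move_arm", "payload": {
  "offset": [
    [0,0,0],
    [0,0,-0.004],
    [-0.002,0.005,-0.004],
    [-0.003,0.009,-0.005],
    [-0.003,0.01,-0.006],
    [-0.003,0.01,-0.007],
    [0,0,0]
  ],
  "turn": [0,0,0,0,0,0,0],
  "jaw": 0.839
}}

```text
time_s: 13.65
ee_pos: [0.4849, 0.0606, 0.1381]
tcp_rot: [-1.844, -2.542, 0.002]
ft_force: [-0.9, 1.1, -1.9]
width: 0.014
grasp_force: 11.7
```

```bash
sed -i "s/>.072)&(W/>zmin)\&(W/; s/save=None):\$/save=None, zmin=.004):/" h.py; sed -i "s/^def grab(n,save=None, zmin=.004)/def grab(n,save=None)/" h.py; python3 -c "
from h import *
tilt(names=['side','top'],save='8.png')"
```

```text
side 335 r 0.187 tilt 64.3 sd 1.3 lip z 0.005
top 395 r 0.185 tilt 65.1 sd 0.7 lip z 0.005
t 13.65 tcp [0.4849 0.0606 0.1381] F [-0.9  1.1 -1.9] T [ 0.2  -0.06  0.04] w 0.014 gf 11.703942239983007
```

View pics/side8.png

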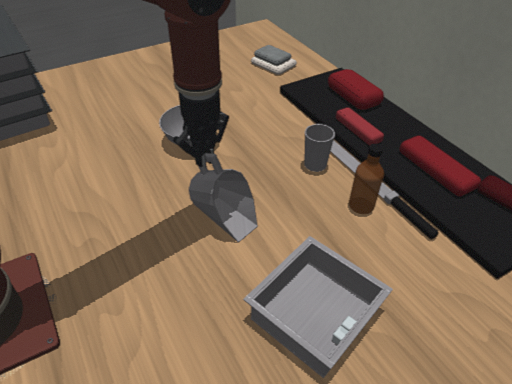

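The side view shows the lip resting on the counter at (238,238) and the jug swinging back. Both cubes are in the pan at (345,330). I continue along the path worked out for pivoting about the lip and then the foot edge.

Call:
{"api": "move_arm", "payload": {
  "offset": [
    [-0.0035,0.0105,-0.009],
    [-0.0035,0.0105,-0.01],
    [-0.003,0.009,-0.0025],
    [-0.003,0.009,-0.0025],
    [-0.003,0.0085,-0.004],
    [-0.003,0.0085,-0.004],
    [-0.003,0.0095,-0.006],
    [-0.003,0.0095,-0.0065]
  ],
  "turn": [0,0,0,0,0,0,0,0]
}}

```text
time_s: 14.55
ee_pos: [0.4612, 0.1354, 0.0954]
tcp_rot: [-1.847, -2.541, -0.003]
ft_force: [-0.8, 0.4, 4.6]
width: 0.014
grasp_force: 15.1
```

```bash
python3 -c "
from h import *
tilt(names=['side','top'])"
```

```text
side 316 r 0.19 tilt 32.4 sd 2.6 lip z 0.045
top 553 r 0.189 tilt 32.0 sd 0.4 lip z 0.047
t 14.55 tcp [0.4612 0.1354 0.0954] F [-0.8  0.4  4.6] T [-0.13  0.51 -0.07] w 0.014 gf 15.14078046195209
```

Call:
{"api": "move_arm", "payload": {
  "offset": [
    [-0.003,0.0085,-0.007],
    [-0.003,0.0085,-0.009],
    [-0.002,0.0065,-0.009],
    [-0.002,0.0065,-0.0095],
    [-0.0015,0.005,-0.01],
    [-0.0015,0.005,-0.0095],
    [0,0,0],
    [0,0,0]
  ],
  "turn": [0,0,0,0,0,0,0,0]
}}

```text
time_s: 15.45
ee_pos: [0.4482, 0.1732, 0.0407]
tcp_rot: [1.848, 2.54, -0.001]
ft_force: [-0.1, 0.8, -1.9]
width: 0.0135
grasp_force: 14.3
```

```bash
python3 -c "
from h import *
tilt(names=['side','top'])"
```

```text
side 116 r 0.189 tilt 1.8 sd 7.2 lip z 0.09
top 419 r 0.189 tilt 1.0 sd 4.2 lip z 0.092
t 15.45 tcp [0.4482 0.1732 0.0407] F [-0.1  0.8 -1.9] T [0.27 0.01 0.06] w 0.0135 gf 14.32319896761328
```

Call:
{"api": "move_arm", "payload": {
  "offset": [
    [0,0,-0.001],
    [0,0,-0.001],
    [0,0,0],
    [0,0,0]
  ],
  "turn": [0,0,0,0]
}}

```text
time_s: 15.95
ee_pos: [0.4481, 0.1738, 0.0395]
tcp_rot: [-1.848, -2.54, -0.001]
ft_force: [-4.1, 1.8, 8.6]
width: 0.0138
grasp_force: 15.9
```

Call:
{"api": "move_arm", "payload": {
  "offset": [
    [0,0,0],
    [0,0,0],
    [0,0,0],
    [0,0,0],
    [0,0,0]
  ],
  "turn": [0,0,0,0,0],
  "jaw": 0.5
}}

```text
time_s: 16.45
ee_pos: [0.4481, 0.1734, 0.0387]
tcp_rot: [1.848, 2.54, -0.0]
ft_force: [-1.2, 0.3, -0.8]
width: 0.0429
grasp_force: 0.0
```

Call:
{"api": "move_arm", "payload": {
  "offset": [
    [0,0,0.005],
    [0,0,0.015],
    [0,0,0.03],
    [0,0,0.04],
    [0,0,0.04],
    [0,0,0.03],
    [0,0,0.01],
    [0,0,0]
  ],
  "turn": [0,0,0,0,0,0,0,0]
}}

```text
time_s: 17.25
ee_pos: [0.4488, 0.1739, 0.2102]
tcp_rot: [1.848, 2.54, 0.004]
ft_force: [0.2, -0.8, -0.9]
width: 0.0423
grasp_force: 0.0
```

Run:
```python
from h import *
p,im,d=grab('side','side9.png'); pt,it,dt=grab('top','top9.png')
for n,q,dd in(('side',p,d),('top',pt,dt)):
    W=cloud(q,dd).reshape(-1,3); k=(W[:,0]>.38)&(W[:,0]<.58)&(W[:,1]>-.04)&(W[:,1]<.2)&(W[:,2]>.085)&(W[:,2]<.105)
    A=np.c_[W[k,:2],np.ones(k.sum())]; print(n,k.sum(),W[k].min(0),W[k].max(0),'rim slope',np.linalg.lstsq(A,W[k,2],rcond=None)[0])
    W=W[(W[:,0]>.2)&(W[:,0]<.7)&(W[:,1]<-.14)&(W[:,1]>-.5)&(W[:,2]>.055)&(W[:,2]<.075)]; print('pan',cv2.minAreaRect(W[:,:2].astype(np.float32)*1000))
print(manip.sense()['ft_force'])
cv2.imwrite('pics/c9.png',np.vstack([im[100:],it[60:260]]))
```

```text
side 649 [ 0.42328739 -0.01064124  0.08500728] [0.53329145 0.18323963 0.0989646 ] rim slope [-0.00114921 -0.00437219  0.09299177]
pan ((535.6321411132812, -280.43890380859375), (194.41909790039062, 182.91647338867188), 18.26776695251465)
top 849 [ 0.42212544 -0.01100798  0.08501525] [0.53167803 0.18121347 0.09772515] rim slope [-0.00405237 -0.00102315  0.09405798]
pan ((534.3372192382812, -281.9363098144531), (192.1421356201172, 184.0354461669922), 18.153343200683594)
[-1.00424806 -0.11944103 -0.30879343]
```

View pics/c9.png

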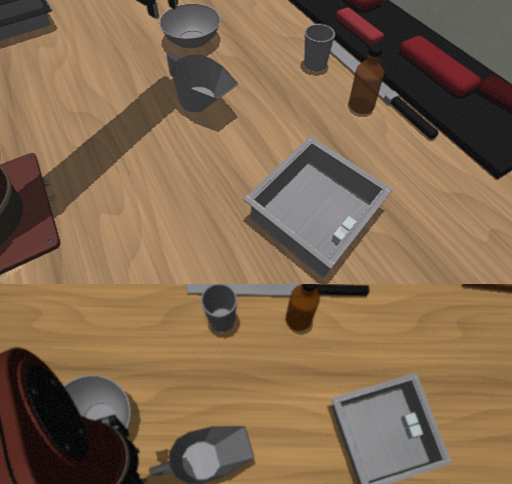

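The jug stands level on the counter (rim slope about 0) and is empty. Both cubes lie inside the pan, at (345,228) in the side view; the pan has not moved, and the gripper is clear.

```bash
python3 -c "
from rig import job_done
print(job_done())"
```

```text
the job is handed in; nothing more can be done
None
```

The job is handed in: both ice cubes are in the pan, the pan has not moved, and the empty jug stands upright on the counter, released, with the gripper clear.

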